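# Sweep the broken shards off the ware board into the scrap tray

## Robot

A 6-joint arm with a two-finger parallel gripper is mounted at the origin on the work surface. World frame = base frame: x ahead of the robot, y to its left, z up, the work surface at z = 0. Lengths are in m, angles in rad, forces in N, time in s.
With the tool pointing down it reaches from about 0.425 to 0.95 m from the base axis. Payload 3.5 kg.
Tool frame: the origin (TCP) lies on the centre line of the jaws, within the pads' length; the fingertips stand 14 mm ahead of it and the grasp point (between the pads) lies 5 mm behind it (tips_ahead is the distance from the TCP to the fingertips, in m); y points along the fingers, z is the direction in which the jaws open and shut, and the axes are right-handed (so a half turn about y gives the same grasp; the last joint's range is limited). The gripper opens to 85 mm and grips with 20 to 120 N. Pads are 22 mm wide; open, the fingers measure 114 mm over their backs; the gripper's body (76 mm by 85 mm) begins 54 mm behind the grasp point. The pads swing forward as they close: fully open they stand 13 mm farther back than shut.
Start: joints at [0.989, 0.286, 1.577, -0, 1.279, -0.15], TCP at [0.282, 0.613, 0.245] pointing down, gripper open.
Joint ranges: [-2.77, 2.77], [-0.9, 2.22], [0.21, 2.48], [-1.53, 4.67], [0.24, 2.81], [-2.84, 2.84]. Speed limits (rad/s): [2.79, 2.79, 3.14, 3.14, 3.14, 3.14].

## Interface

Orientations are given as a unit quaternion [x, y, z, w].
In Python, from plant import get_state, read_camera, sign_off, tips_ahead gives the robot as it stands.
- The arm moves only by the tool send_rows, never from a script. Its argument "plan" is a list of rows, each a list of 2 entries, a list of its own where there are three numbers: the shift along the tool's x, y, z in units of 12 cm (1.0 is 12 cm), then the turn, a rotation vector about the tool's x, y, z in units of 360 degrees (1.0 is 360 degrees). In form: [[[tx, ty, tz], [rx, ry, rz]], ...]. A call has 1 to 12 rows; each row shifts and turns the commanded pose from where the row before left it, along the tool's axes as they then stand; what a row does not reach is not made up. A row lasts 1/10 s, in which the tool goes at most 50 mm and 8.59 degrees, less where a joint would pass 70% of its speed; a pose out of reach is approached as far as the arm can. A call with a number of a shift or a turn outside -1 to 1 is refused whole. A call with a gripper value outside its range is refused whole. "gripper" is the closure, from 0 (fully open) to 1 (shut), set as the call begins (left out, the last holds). The fingers move at their own pace and stop on an object; "grip_force" is the grip in N (left out, the last holds). Time passes only in rows, so rows that do not move let the fingers close. It gives the time, the measured TCP pose, the force and the opening at its end, in the units of the state.
- get_state(): the state, without advancing time (a new reading comes with each control period).
- read_camera(name): name is "scene" or "side" or "wrist"; returns a dict with "img" (480x640x3 uint8, blue, green, red), "fx", "fy", "cx", "cy" (pixels), "world_from_camera" (4x4, takes a point from camera to world coordinates); the wrist camera has in their place "mount" (4x4, takes a point from camera to tool coordinates, whose origin is the TCP and whose axes are the tool frame's). Camera axes: x right, y down, z forward; pixel columns grow to the right and rows downward; lengths in m; the calibration is good to about 2 mm. A picture is of the moment at which its call begins: read the wrist's pose just before it. There is no depth.
- sign_off(): hands the job in, once; it reports no verdict.
The state is a dict: "time": time; "qpos": joint angles; "dq": joint speeds; "joint_efforts": joint torques, N m; "eef_pos": TCP position; "tcp_rot": TCP orientation; "contact_force": force on the tool from outside, world axes, zero at the start; "wrist_torque": the same for the moment, N m; "opening": opening from 0.0 (shut) to 1.0 (fully open).
Only numpy, scipy, OpenCV 4.12 (cv2) and the standard library are available. Lean on these libraries where they do the work, as an engineer would, in place of code of your own. Each camera call takes 0.05 s, during which the arm holds its last target. There are 200 camera calls.

## Task

Clear the ware board: sweep the three broken turquoise shards with the fingers over the edge of the board so that all three drop into the red scrap tray beside it. Only push them along the board, do not pick any of them up, and do not disturb the whole pots, the jar or anything else on the bench.

Things in the scene. Friction and masses are not known exactly. Their poses are not given: they have to be found in the camera images.
- shard_a: a broken piece of pot lying glaze up on the board: a flat five-cornered stoneware shard, about 50 x 45 mm across and 14 mm thick (lower 10 mm bare buff clay, upper 4 mm turquoise glaze), about 50 g; it slides. Origin: middle of its underside, z up at the start. No corner is further than 31 mm from the origin
- shard_b: a broken piece of pot lying glaze up on the board: a flat five-cornered stoneware shard, about 50 x 45 mm across and 14 mm thick (lower 10 mm bare buff clay, upper 4 mm turquoise glaze), about 50 g; it slides. Origin: middle of its underside, z up at the start. No corner is further than 31 mm from the origin
- shard_c: a broken piece of pot lying glaze up on the board: a flat five-cornered stoneware shard, about 50 x 45 mm across and 14 mm thick (lower 10 mm bare buff clay, upper 4 mm turquoise glaze), about 50 g; it slides. Origin: middle of its underside, z up at the start. No corner is further than 31 mm from the origin
- board: pale wooden ware board fixed on the bench: 340 mm along x, 440 mm along y, flat top 60 mm above its origin (centre of its underside, z = 0). The trays stand along its two short edges, y = +220 and -220 mm, which have no rim. The shards lie within 50 mm of its y axis; whole ware stands on it in two strips about 130 mm either side of that axis
- scrap_tray: red plastic tray, empty, open on top, fixed 3 mm from either short edge of the board, parallel to it, centred or shifted up to 30 mm along it: 240 mm along x (along that edge), 160 mm along y, 50 mm high (10 mm below the board's top), walls and floor 4 mm. Origin: centre of its underside, on the bench; axes parallel to the board's
- tile_tray: a grey tray of the same size with a row of glaze test tiles standing in it (no higher than the tray's rim), fixed at the board's other short edge; nothing belongs in it. Origin: centre of its underside, axes as the board's
- cup: a whole turquoise cup on the board, 58 mm across, 55 mm high, not to be moved. Origin: centre of its underside
- tumbler: a whole grey cup on the board, 54 mm across, 60 mm high, not to be moved. Origin: centre of its underside
- jar: a dark blue corked jar on the board, 50 mm across, 58 mm high, not to be moved. Origin: centre of its underside
- flask: a steel flask on the bench at the left, 74 mm across, 260 mm high, not to be moved. Origin: centre of its underside
- tin: a brown tin on the bench at the left, 90 mm across, 110 mm high, not to be moved. Origin: centre of its underside
- wood_block: a block of wood on the bench at the right, 70 x 100 x 45 mm, not to be moved. Origin: centre of its underside
- bowl: a turquoise bowl on the bench at the right, 120 mm across, 55 mm high, not to be moved. Origin: centre of its underside

How it is judged:
At the end, for the whole second after the job is handed in: All three shards lie at rest inside the red scrap tray (their origins within its walls and below its rim, 50 mm above its underside), and the cup, tumbler, jar, flask, tin, wooden block and bowl are within 15 mm of where they stood (x of shard_a in the frame of scrap_tray between -0.119 and 0.119 m and y of shard_a in the frame of scrap_tray between -0.079 and 0.079 m and z of each of shard_a, shard_b, shard_c in the frame of scrap_tray below 0.05 m and linear speed of each of shard_a, shard_b, shard_c below 0.02 m/s and x of shard_b in the frame of scrap_tray between -0.119 and 0.119 m and y of shard_b in the frame of scrap_tray between -0.079 and 0.079 m and x of shard_c in the frame of scrap_tray between -0.119 and 0.119 m and y of shard_c in the frame of scrap_tray between -0.079 and 0.079 m and distance of each of cup, tumbler, jar, flask, tin, wood_block, bowl from where it was at the start of the episode below 0.015 m); the robot touches nothing.
It fails at once if a shard is picked up (raised more than 20 mm above the board's top) (height (world z) of any of shard_a, shard_b, shard_c above 0.08 m).
It fails at once if a shard falls anywhere but into the scrap tray (onto the bench or into the tray of test tiles) ((height (world z) of shard_a below 0.045 m and (x of shard_a in the frame of scrap_tray below -0.13 m or x of shard_a in the frame of scrap_tray above 0.13 m or y of shard_a in the frame of scrap_tray below -0.09 m or y of shard_a in the frame of scrap_tray above 0.09 m)) or (height (world z) of shard_b below 0.045 m and (x of shard_b in the frame of scrap_tray below -0.13 m or x of shard_b in the frame of scrap_tray above 0.13 m or y of shard_b in the frame of scrap_tray below -0.09 m or y of shard_b in the frame of scrap_tray above 0.09 m)) or (height (world z) of shard_c below 0.045 m and (x of shard_c in the frame of scrap_tray below -0.13 m or x of shard_c in the frame of scrap_tray above 0.13 m or y of shard_c in the frame of scrap_tray below -0.09 m or y of shard_c in the frame of scrap_tray above 0.09 m))).
It fails at once if one of the other things is shoved (more than 15 mm) or tipped over (distance of any of cup, tumbler, jar, flask, tin, wood_block, bowl from where it was at the start of the episode above 0.015 m or angle between any of cup, tumbler, jar, flask, tin, wood_block, bowl's own z axis and vertical above 0.3 rad).
It also fails if it takes over 72 s, if anything falls off the work surface, if the arm or the gripper's body presses on something with over 40 N, if the wrist force passes 120 N, or if a joint passes its speed limit or range.

## Working session

There is one attempt and no reset: what is moved stays moved. The work goes in short steps, Python scripts to look and compute and a tool call to move; the robot and the scene stay as the last step left them, time stands still between calls to the robot, and variables do not carry over. Pictures are saved under pics/ and viewed, about 8 in all and at most 12, crops included, and the job is handed in when it is done.

Besides the shell and the picture viewer there is one more tool, called after "Request:" as name(argument=value, ...) on one line, values as JSON. send_rows: Moves the arm, as the interface text tells. Its arguments: {"type":"object","properties":{"plan":{"type":"array"},"gripper":{"type":"number"},"grip_force":{"type":"number"}},"required":["plan"]}

```bash
mkdir -p pics
python3 - <<'E'
from plant import *
import cv2,numpy as np
s=get_state()
for k in("time","eef_pos","tcp_rot","opening","qpos","contact_force"):print(k,s[k])
print(tips_ahead)
for n in("scene","side"):
    c=read_camera(n);cv2.imwrite(f"pics/{n}0.png",c["img"]);print(n,c["fx"],c["fy"],c["cx"],c["cy"],np.round(c["world_from_camera"],4).tolist())
E
```

```text
time 0.0
eef_pos [0.28211039 0.61251913 0.24390407]
tcp_rot [ 0.69147727 -0.15179485  0.15117374 -0.68990145]
opening 0.9982367748422033
qpos [ 9.88989293e-01  2.87191830e-01  1.57822431e+00  2.38972682e-05
  1.27857182e+00 -1.50004369e-01]
contact_force [-0.35684375  0.26760584 -0.34180212]
0.014
scene 544.4211689431348 544.4211689431348 314.2509122057179 233.39441009347843 [[0.6115, 0.4312, -0.6634, 1.5005], [0.791, -0.3559, 0.4977, -0.7029], [-0.0215, -0.8291, -0.5587, 0.8837], [0.0, 0.0, 0.0, 1.0]]
side 619.4635930970593 619.4635930970593 314.95613020025445 243.74730311591443 [[0.8964, -0.3286, 0.2975, -0.0484], [-0.443, -0.6427, 0.625, -1.1988], [-0.0142, -0.6921, -0.7217, 1.468], [0.0, 0.0, 0.0, 1.0]]
```

View pics/scene0.png

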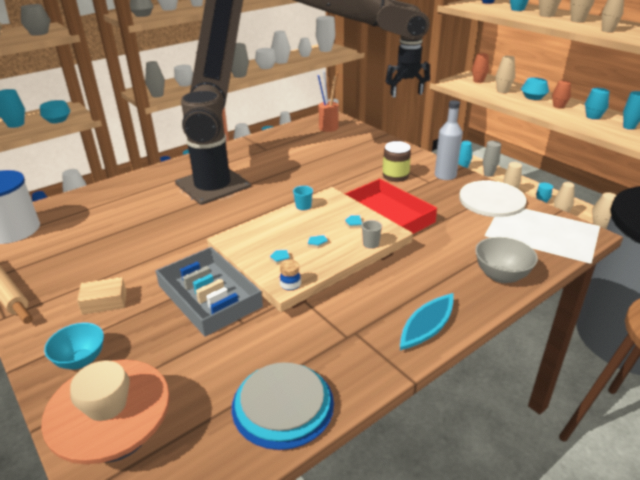

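View pics/side0.png

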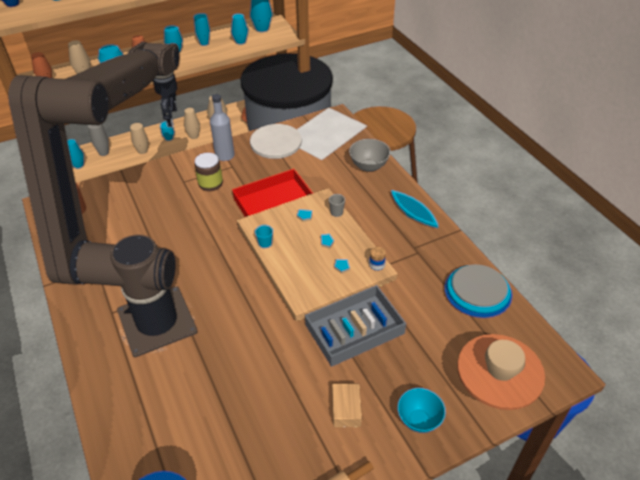

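Scene view: the red tray is at the +y end, around (392,205). The shards are at (280,256), (317,240) and (354,220), the cup at (303,197), the tumbler at (372,234) and the jar at (290,275). The side view agrees.

```bash
cat > h.py <<'E'
import cv2,numpy as np
from plant import *
def cast(c,px,z,T=None):
    T=np.array(c["world_from_camera"]) if T is None else T
    px=np.atleast_2d(px).astype(float)
    d=np.c_[(px[:,0]-c["cx"])/c["fx"],(px[:,1]-c["cy"])/c["fy"],np.ones(len(px))]@T[:3,:3].T
    return (T[:3,3]+d*((z-T[2,3])/d[:,2])[:,None])[:,:2]
def blobs(m,amin):
    cs,_=cv2.findContours(m.astype(np.uint8),cv2.RETR_EXTERNAL,cv2.CHAIN_APPROX_NONE)
    return [k[:,0] for k in cs if cv2.contourArea(k)>amin]
def rect(w):
    r=cv2.minAreaRect((w*1000).astype(np.float32));return np.round(r[0],0),np.round(r[1],0),round(r[2],1)
E
python3 - <<'E'
from h import *
for n,roi in(("scene",(200,150,440,310)),("side",(225,165,410,320))):
    c=read_camera(n);hsv=cv2.cvtColor(c["img"],cv2.COLOR_BGR2HSV);H,S,V=cv2.split(hsv)
    R=np.zeros(H.shape,bool);R[roi[1]:roi[3],roi[0]:roi[2]]=1
    print(n)
    for k in blobs(R&(H>85)&(H<102)&(S>130)&(V>90),15):
        print("turq px",k.mean(0).round(0),rect(cast(c,k,.074)),"diam area",len(k))
    for k in blobs(R&((H<5)|(H>174))&(S>170),200):
        print("red",rect(cast(c,cv2.convexHull(k)[:,0],.05)))
    for k in blobs(R&(H>10)&(H<25)&(V>175)&(S<150),2000):
        h=cv2.convexHull(k)[:,0];print("board",rect(cast(c,h,.06)), cv2.approxPolyDP(h,8,True)[:,0].tolist(),cast(c,cv2.approxPolyDP(h,8,True)[:,0],.06).round(3).tolist())
c=read_camera("scene");print("pot bases scene: cup,tumbler,jar",cast(c,[[303,207],[372,245],[289,288]],.06).round(3).tolist())
c=read_camera("side");print("side",cast(c,[[265,244],[337,214],[377,268]],.06).round(3).tolist())
E
```

```text
scene
turq px [431. 305.] (array([933.,  44.]), array([62., 29.]), 85.2) diam area 51
turq px [205. 280.] (array([ 530., -303.]), array([26., 42.]), 3.4) diam area 35
turq px [280. 255.] (array([ 559., -109.]), array([40., 38.]), 80.8) diam area 36
turq px [317. 240.] (array([568.,   5.]), array([42., 37.]), 51.4) diam area 37
turq px [354. 220.] (array([554., 141.]), array([38., 41.]), 50.4) diam area 33
turq px [303. 197.] (array([365., 108.]), array([ 51., 124.]), 52.6) diam area 62
red (array([538., 324.]), array([286., 148.]), 0.7)
board (array([799.,  95.]), array([151., 482.]), 8.0) [[439, 224], [439, 280], [390, 309], [315, 309]] [[0.705, 0.324], [0.869, 0.139], [0.869, -0.023], [0.764, -0.154]]
board (array([407.,  69.]), array([591., 829.]), 54.6) [[411, 233], [282, 309], [263, 309], [200, 250], [200, 206], [288, 150], [383, 150]] [[0.687, 0.233], [0.717, -0.211], [0.69, -0.245], [0.394, -0.247], [0.193, -0.141], [0.049, 0.28], [0.264, 0.534]]
side
turq px [342. 264.] (array([ 558., -107.]), array([40., 39.]), 63.0) diam area 35
turq px [326. 240.] (array([567.,   6.]), array([44., 31.]), 63.3) diam area 32
turq px [264. 236.] (array([396., 114.]), array([90., 48.]), 66.5) diam area 55
turq px [304. 214.] (array([554., 146.]), array([38., 40.]), 62.9) diam area 32
turq px [402. 202.] (array([873.,  44.]), array([130.,  52.]), 77.5) diam area 62
red (array([509., 325.]), array([250., 150.]), 0.7)
board (array([531.,  10.]), array([357., 462.]), 0.9) [[328, 188], [397, 274], [297, 319], [237, 220]] [[0.69, 0.239], [0.695, -0.204], [0.356, -0.22], [0.352, 0.234]]
pot bases scene: cup,tumbler,jar [[0.392, 0.09], [0.661, 0.114], [0.667, -0.156]]
side [[0.391, 0.091], [0.657, 0.109], [0.654, -0.156]]
```

```bash
cat >> h.py <<'E'
from scipy.spatial.transform import Rotation as Ro
def go(target,xdir=None):
    s=get_state();R=Ro.from_quat(s["tcp_rot"]);M=R.as_matrix()
    z=np.array([1,0,0.]) if M[0,2]>=0 else np.array([-1,0,0.])
    y=np.array([0,0,-1.]);D=np.c_[np.cross(y,z),y,z]
    print("pos",np.round(s["eef_pos"],4),"rot units",((R.inv()*Ro.from_matrix(D)).as_rotvec()/(2*np.pi)).round(4),"shift now-axes",(M.T@(np.array(target)-s["eef_pos"])/.12).round(3),"after-rot axes",(D.T@(np.array(target)-s["eef_pos"])/.12).round(3))
    print("D",D.tolist(),"open",s["opening"],"t",s["time"],"F",np.round(s["contact_force"],1))
E
python3 - <<'E'
from h import *
go([.555,.095,.2])
print(Ro.from_quat(get_state()["tcp_rot"]).as_matrix().round(2).tolist())
c=read_camera("scene");print("flask,tin",cast(c,[[447,178],[397,178]],0).round(3).tolist())
c=read_camera("side");print(cast(c,[[223,159],[209,187]],0).round(3).tolist())
E
```

```text
pos [0.2823 0.6129 0.2448] rot units [1.000e-04 1.813e-01 1.000e-04] shift now-axes [ 3.87   0.376 -2.969] after-rot axes [4.316 0.374 2.272]
D [[0.0, 0.0, 1.0], [-1.0, 0.0, 0.0], [0.0, -1.0, 0.0]] open 1.000419958413148 t 0.3 F [-0.3 -0.6  0.2]
[[0.91, -0.0, 0.42], [-0.42, -0.0, 0.91], [-0.0, -1.0, -0.0]]
flask,tin [[0.472, 0.636], [0.364, 0.508]]
[[0.443, 0.631], [0.342, 0.502]]
```

Request:
send_rows(plan=[[[0.2, 0, -0.15], [0, 0, 0]], [[0.3, 0, -0.23], [0, 0, 0]], [[0.3, 0, -0.23], [0, 0, 0]], [[0.3, 0, -0.23], [0, 0, 0]], [[0.3, 0, -0.23], [0, 0, 0]], [[0.3, 0, -0.23], [0, 0, 0]], [[0.3, 0, -0.23], [0, 0, 0]], [[0.3, 0, -0.23], [0, 0, 0]], [[0.3, 0, -0.23], [0, 0, 0]], [[0.3, 0, -0.23], [0, 0, 0]], [[0.3, 0, -0.23], [0, 0, 0]], [[0.2, 0, -0.15], [0, 0, 0]]], gripper=0.65)

```text
time: 1.6
eef_pos: [0.5235, 0.1563, 0.2457]
tcp_rot: [0.691, -0.152, 0.153, -0.69]
contact_force: [0.2, 0.7, -0.2]
opening: 0.35
```

Request:
send_rows(plan=[[[0, 0, 0], [0, 0.02, 0]], [[0, 0, 0], [0, 0.0202, 0]], [[0, 0, 0], [0, 0.0202, 0]], [[0, 0, 0], [0, 0.0202, 0]], [[0, 0, 0], [0, 0.0202, 0]], [[0, 0, 0], [0, 0.0202, 0]], [[0, 0, 0], [0, 0.0202, 0]], [[0, 0, 0], [0, 0.0202, 0]], [[0, 0, 0], [0, 0.02, 0]], [[0, 0, 0], [0, 0, 0]], [[0, 0, 0], [0, 0, 0]]])

```text
time: 2.7
eef_pos: [0.5224, 0.1589, 0.2454]
tcp_rot: [-0.5, 0.499, -0.5, 0.501]
contact_force: [-0.2, -1.0, 0.8]
opening: 0.349
```

Run:
```python
from h import *
go([.555,.092,.12])
s=get_state();c=read_camera("wrist");print(np.round(c["mount"],3).tolist());cv2.imwrite("pics/w1.png",c["img"])
import plant;print(plant.tips_ahead)
```

```text
pos [0.5224 0.1589 0.2454] rot units [-0.      0.0003  0.    ] shift now-axes [0.558 1.045 0.27 ] after-rot axes [0.558 1.045 0.271]
D [[0.0, 0.0, 1.0], [-1.0, 0.0, 0.0], [0.0, -1.0, 0.0]] open 0.3494585512749061 t 2.7 F [-0.2 -1.   0.8]
[[0.001, 0.955, 0.298, -0.076], [0.001, -0.298, 0.955, -0.129], [1.0, -0.001, -0.001, 0.001], [0.0, 0.0, 0.0, 1.0]]
0.014
```

View pics/w1.png

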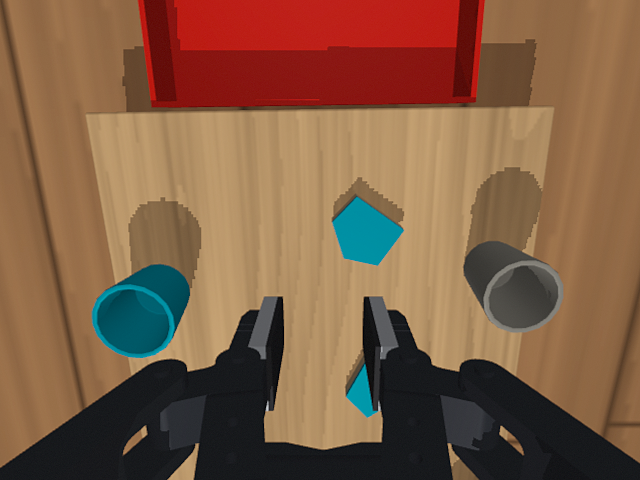

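Wrist view: shard C is at (368,231), the board edge is near row 110, the tray spans columns 150–480, and part of B shows at (362,390). The cup is on the left and the tumbler on the right.

```bash
cat >> h.py <<'E'
def wrist(name=None):
    s=get_state();c=read_camera("wrist")
    if name:cv2.imwrite(name,c["img"])
    W=np.eye(4);W[:3,:3]=Ro.from_quat(s["tcp_rot"]).as_matrix();W[:3,3]=s["eef_pos"]
    return c,W@np.array(c["mount"])
def turq(c,T,z=.074):
    H,S,V=cv2.split(cv2.cvtColor(c["img"],cv2.COLOR_BGR2HSV))
    for k in blobs((H>85)&(H<102)&(S>130)&(V>120),300):
        w=cast(c,k,z);print("turq",k.mean(0).round(0),"min",w.min(0).round(3),"max",w.max(0).round(3),"ctr",rect(w)[0])
E
python3 - <<'E'
from h import *
c,T=wrist();turq(c,T)
print("board edge corners",cast(c,[[87,114],[553,108]],.06).round(3).tolist(),"tray inner top near wall",cast(c,[[152,104],[480,101]],.05).round(3).tolist())
print("cup rim",cast(c,[[188,300],[92,318]],.115).round(3).tolist(),"tumbler rim",cast(c,[[484,290],[563,290]],.12).round(3).tolist())
E
```

```text
Traceback (most recent call last):
  File "h.py", line 28, in turq
    w=cast(c,k,z);print("turq",k.mean(0).round(0),"min",w.min(0).round(3),"max",w.max(0).round(3),"ctr",rect(w)[0])
  File "h.py", line 4, in cast
    T=np.array(c["world_from_camera"]) if T is None else T
               ~^^^^^^^^^^^^^^^^^^^^^
KeyError: 'world_from_camera'
```

```bash
sed -i 's/cast(c,k,z)/cast(c,k,z,T)/' h.py
python3 - <<'E'
from h import *
c,T=wrist();turq(c,T)
print("board edge corners",cast(c,[[87,114],[553,108]],.06,T).round(3).tolist(),"tray inner top near wall",cast(c,[[152,104],[480,101]],.05,T).round(3).tolist())
print("cup rim",cast(c,[[188,300],[92,318]],.115,T).round(3).tolist(),"tumbler rim",cast(c,[[484,290],[563,290]],.12,T).round(3).tolist())
E
```

```text
turq [363. 393.] min [ 0.544 -0.022] max [0.57 0.03] ctr [554.   3.]
turq [133. 321.] min [0.338 0.038] max [0.403 0.104] ctr [371.  70.]
turq [365. 234.] min [0.531 0.12 ] max [0.584 0.173] ctr [553. 143.]
board edge corners [[0.353, 0.231], [0.689, 0.235]] tray inner top near wall [[0.397, 0.238], [0.64, 0.24]]
cup rim [[0.431, 0.11], [0.363, 0.096]] tumbler rim [[0.631, 0.119], [0.683, 0.119]]
```

Request:
send_rows(plan=[[[0.3, 0, 0.14], [0, 0, 0]], [[0.317, 0, 0.14], [0, 0, 0]], [[0, 0.2, 0], [0, 0, 0]], [[0, 0.25, 0], [0, 0, 0]], [[0, 0.25, 0], [0, 0, 0]], [[0, 0.25, 0], [0, 0, 0]], [[0, 0.2, 0], [0, 0, 0]], [[0, 0.1, 0], [0, 0, 0]], [[0, 0.05, 0], [0, 0, 0]], [[0, 0.05, 0], [0, 0, 0]], [[0, 0, 0], [0, 0, 0]]])

```text
time: 3.95
eef_pos: [0.5563, 0.0849, 0.0837]
tcp_rot: [0.5, -0.5, 0.5, -0.5]
contact_force: [0.2, -0.2, 0.4]
opening: 0.352
```

Run:
```python
from h import *
go([.556,.085,.079])
c=read_camera("side");cv2.imwrite("pics/s2.png",cv2.resize(c["img"][160:290,230:400],None,fx=4.5,fy=4.5,interpolation=cv2.INTER_CUBIC))
```

```text
pos [0.5563 0.0849 0.0837] rot units [-0.0001 -0.0001 -0.    ] shift now-axes [-0.001  0.039 -0.003] after-rot axes [-0.001  0.039 -0.003]
D [[0.0, 0.0, 1.0], [-1.0, 0.0, 0.0], [0.0, -1.0, 0.0]] open 0.3518128605980657 t 3.95 F [ 0.2 -0.2  0.4]
```

View pics/s2.png

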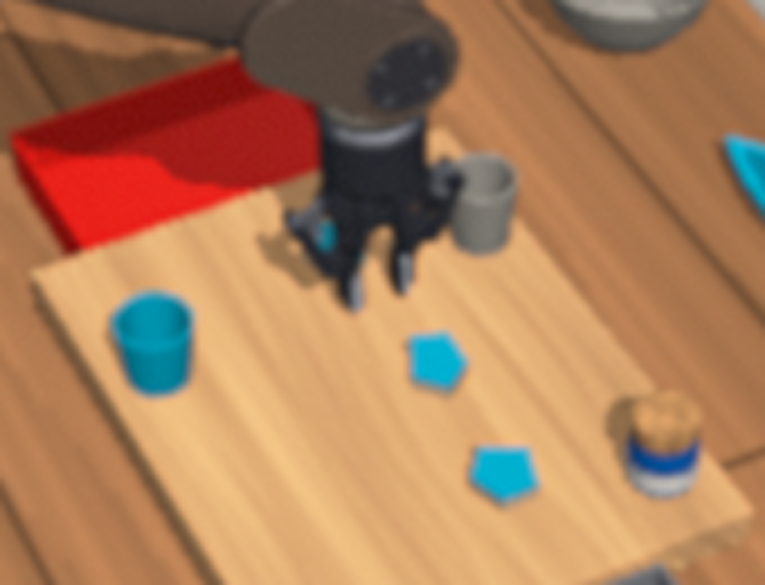

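Request:
send_rows(plan=[[[0, 0.04, -0.025], [0, 0, 0]], [[-0.06, 0, 0], [0, 0, 0]], [[-0.08, 0, 0], [0, 0, 0]], [[-0.06, 0, 0], [0, 0, 0]], [[-0.05, 0, 0], [0, 0, 0]], [[-0.08, 0, 0], [0, 0, 0]], [[-0.08, 0, 0], [0, 0, 0]], [[-0.08, 0, 0], [0, 0, 0]], [[-0.08, 0, 0], [0, 0, 0]], [[-0.08, 0, 0], [0, 0, 0]], [[-0.08, 0, 0], [0, 0, 0]]])

```text
time: 5.1
eef_pos: [0.553, 0.1733, 0.0785]
tcp_rot: [-0.5, 0.5, -0.5, 0.5]
contact_force: [-0.1, -0.6, -0.5]
opening: 0.347
```

Run:
```python
from h import *
go([.55,.262,.079])
c,T=wrist("pics/w3.png");turq(c,T)
```

```text
pos [0.553  0.1733 0.0785] rot units [ 0.     -0.0001  0.    ] shift now-axes [-0.739 -0.004 -0.026] after-rot axes [-0.739 -0.004 -0.025]
D [[0.0, 0.0, 1.0], [-1.0, 0.0, 0.0], [0.0, -1.0, 0.0]] open 0.34740600988426473 t 5.1 F [-0.1 -0.6 -0.5]
turq [326. 244.] min [0.53  0.178] max [0.584 0.231] ctr [552. 202.]
```

View pics/w3.png

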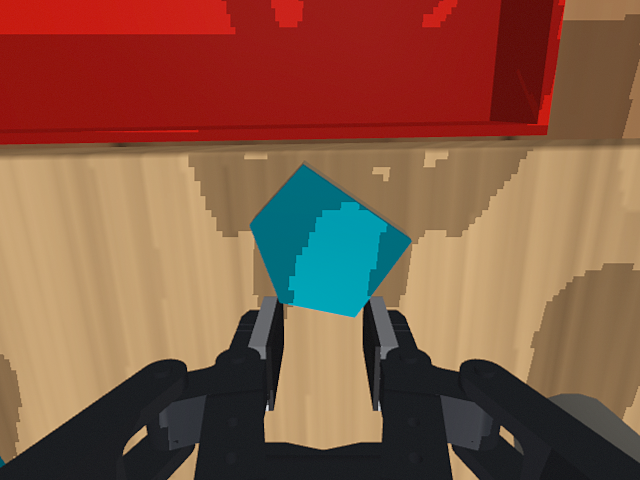

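The shard sits against both fingers, centred at (330,240), about 20 px short of the edge. I'll keep pushing it over.

Request:
send_rows(plan=[[[-0.07, 0, 0], [0, 0, 0]], [[-0.07, 0, 0], [0, 0, 0]], [[-0.07, 0, 0], [0, 0, 0]], [[-0.07, 0, 0], [0, 0, 0]], [[-0.07, 0, 0], [0, 0, 0]], [[-0.07, 0, 0], [0, 0, 0]], [[-0.07, 0, 0], [0, 0, 0]], [[-0.07, 0, 0], [0, 0, 0]], [[-0.07, 0, 0], [0, 0, 0]], [[-0.06, 0, 0], [0, 0, 0]], [[0, 0, 0], [0, 0, 0]], [[0, 0, 0], [0, 0, 0]]])

```text
time: 6.35
eef_pos: [0.553, 0.2554, 0.0785]
tcp_rot: [0.5, -0.5, 0.5, -0.5]
contact_force: [0.3, -0.0, -0.2]
opening: 0.355
```

Run:
```python
from h import *
go([.57,-.055,.14])
c,T=wrist("pics/w4.png");turq(c,T,.018)
```

```text
pos [0.553  0.2554 0.0785] rot units [ 0.     -0.0001  0.    ] shift now-axes [ 2.587 -0.512  0.142] after-rot axes [ 2.587 -0.513  0.141]
D [[0.0, 0.0, 1.0], [-1.0, 0.0, 0.0], [0.0, -1.0, 0.0]] open 0.35466865954297166 t 6.35 F [ 0.3 -0.  -0.2]
```

View pics/w4.png

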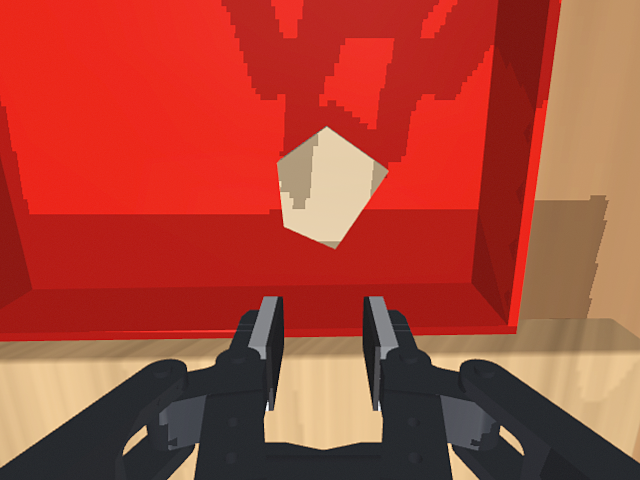

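Shard C is in the tray, flipped clay side up and lying flat at (330,190). Next is B.

Request:
send_rows(plan=[[[0, -0.3, 0], [0, 0, 0]], [[0, -0.35, 0], [0, 0, 0]], [[0.25, 0, 0.02], [0, 0, 0]], [[0.36, 0, 0.02], [0, 0, 0]], [[0.36, 0, 0.02], [0, 0, 0]], [[0.36, 0, 0.02], [0, 0, 0]], [[0.36, 0, 0.02], [0, 0, 0]], [[0.36, 0, 0.02], [0, 0, 0]], [[0.3, 0, 0], [0, 0, 0]], [[0.2, 0, 0], [0, 0, 0]], [[0, 0, 0], [0, 0, 0]]])

```text
time: 7.5
eef_pos: [0.5672, -0.054, 0.1567]
tcp_rot: [0.499, -0.501, 0.502, -0.499]
contact_force: [0.1, 0.3, 0.1]
opening: 0.347
```

Run:
```python
from h import *
go([.567,-.05,.0785])
c,T=wrist("pics/w5.png");turq(c,T)
```

```text
pos [ 0.5672 -0.054   0.1567] rot units [-0.0001 -0.0009  0.0001] shift now-axes [-0.034  0.651 -0.002] after-rot axes [-0.033  0.652 -0.002]
D [[0.0, 0.0, 1.0], [-1.0, 0.0, 0.0], [0.0, -1.0, 0.0]] open 0.3468449046255752 t 7.5 F [0.1 0.3 0.1]
turq [312. 342.] min [ 0.543 -0.129] max [ 0.584 -0.08 ] ctr [ 561. -108.]
turq [318. 139.] min [ 0.544 -0.021] max [0.586 0.033] ctr [570.   7.]
```

Request:
send_rows(plan=[[[-0.03, 0.2, -0.07], [0, 0, 0]], [[0, 0.25, 0], [0, 0, 0]], [[0, 0.15, 0], [0, 0, 0]], [[0, 0.05, 0], [0, 0, 0]], [[-0.06, 0, 0], [0, 0, 0]], [[-0.06, 0, 0], [0, 0, 0]], [[-0.06, 0, 0], [0, 0, 0]], [[-0.08, 0, -0.006], [0, 0, 0]], [[-0.08, 0, -0.006], [0, 0, 0]], [[-0.08, 0, -0.006], [0, 0, 0]], [[-0.08, 0, -0.006], [0, 0, 0]], [[-0.08, 0, -0.006], [0, 0, 0]]])

```text
time: 8.75
eef_pos: [0.5553, 0.0233, 0.0787]
tcp_rot: [0.5, -0.5, 0.5, -0.5]
contact_force: [0.3, -0.9, 1.1]
opening: 0.348
```

Run:
```python
from h import *
go([.55,.172,.0785])
c,T=wrist("pics/w6.png");turq(c,T)
```

```text
pos [0.5553 0.0233 0.0787] rot units [-0.     -0.0001  0.    ] shift now-axes [-1.239e+00  1.000e-03 -4.500e-02] after-rot axes [-1.239  0.002 -0.044]
D [[0.0, 0.0, 1.0], [-1.0, 0.0, 0.0], [0.0, -1.0, 0.0]] open 0.3480401314758102 t 8.75 F [ 0.3 -0.9  1.1]
turq [335. 261.] min [0.545 0.021] max [0.576 0.07 ] ctr [560.  46.]
```

Request:
send_rows(plan=[[[-0.08, 0, -0.004], [0, 0, 0]], [[-0.09, 0, -0.004], [0, 0, 0]], [[-0.09, 0, -0.004], [0, 0, 0]], [[-0.09, 0, -0.004], [0, 0, 0]], [[-0.09, 0, -0.004], [0, 0, 0]], [[-0.09, 0, -0.004], [0, 0, 0]], [[-0.09, 0, -0.004], [0, 0, 0]], [[-0.09, 0, 0], [0, 0, 0]], [[-0.09, 0, 0], [0, 0, 0]], [[-0.09, 0, 0], [0, 0, 0]], [[-0.09, 0, 0], [0, 0, 0]], [[-0.09, 0, 0], [0, 0, 0]]])

```text
time: 10.0
eef_pos: [0.5521, 0.1518, 0.0785]
tcp_rot: [-0.5, 0.5, -0.5, 0.5]
contact_force: [-0.6, 0.3, -0.2]
opening: 0.356
```

Run:
```python
from h import *
go([.55,.26,.0785])
c,T=wrist("pics/w7.png");turq(c,T)
```

```text
pos [0.5521 0.1518 0.0785] rot units [ 0.     -0.0001 -0.    ] shift now-axes [-0.902  0.    -0.018] after-rot axes [-0.902  0.    -0.017]
D [[0.0, 0.0, 1.0], [-1.0, 0.0, 0.0], [0.0, -1.0, 0.0]] open 0.3564761546366689 t 10.0 F [-0.6  0.3 -0.2]
turq [336. 262.] min [0.542 0.149] max [0.572 0.197] ctr [557. 173.]
```

View pics/w7.png

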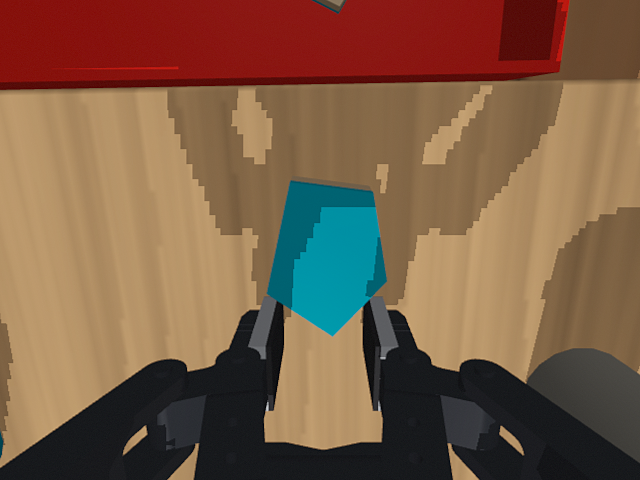

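B's corner is cradled between the fingers at (330,255). I'll drift toward -x so it lands clear of C.

Request:
send_rows(plan=[[[-0.08, 0, -0.03], [0, 0, 0]], [[-0.08, 0, -0.035], [0, 0, 0]], [[-0.08, 0, -0.035], [0, 0, 0]], [[-0.08, 0, -0.035], [0, 0, 0]], [[-0.08, 0, -0.035], [0, 0, 0]], [[-0.08, 0, -0.035], [0, 0, 0]], [[-0.08, 0, -0.03], [0, 0, 0]], [[-0.08, 0, -0.03], [0, 0, 0]], [[-0.08, 0, 0], [0, 0, 0]], [[-0.08, 0, 0], [0, 0, 0]], [[-0.08, 0, 0], [0, 0, 0]], [[0, 0, 0], [0, 0, 0]]])

```text
time: 11.25
eef_pos: [0.5205, 0.2577, 0.0786]
tcp_rot: [-0.5, 0.5, -0.5, 0.5]
contact_force: [0.3, -0.2, 0.0]
opening: 0.348
```

Run:
```python
from h import *
go([.558,-.16,.155])
c,T=wrist("pics/w8.png");turq(c,T,.018)
```

```text
pos [0.5205 0.2577 0.0786] rot units [-0.0001  0.0001 -0.    ] shift now-axes [ 3.481 -0.637  0.311] after-rot axes [ 3.481 -0.637  0.312]
D [[0.0, 0.0, 1.0], [-1.0, 0.0, 0.0], [0.0, -1.0, 0.0]] open 0.34812025601569224 t 11.25 F [ 0.3 -0.2  0. ]
turq [248. 211.] min [0.466 0.262] max [0.507 0.317] ctr [485. 290.]
```

View pics/w8.png

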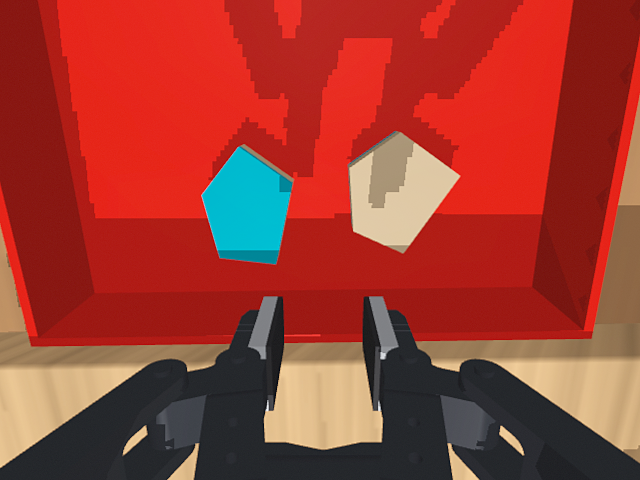

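Two shards now lie flat in the tray, B at (248,205) and C at (405,190). Next is A.

Request:
send_rows(plan=[[[0, -0.3, 0], [0, 0, 0]], [[0, -0.35, 0], [0, 0, 0]], [[0.25, 0, 0.03], [0, 0, 0]], [[0.38, 0, 0.04], [0, 0, 0]], [[0.38, 0, 0.04], [0, 0, 0]], [[0.38, 0, 0.04], [0, 0, 0]], [[0.38, 0, 0.04], [0, 0, 0]], [[0.38, 0, 0.04], [0, 0, 0]], [[0.38, 0, 0.04], [0, 0, 0]], [[0.38, 0, 0.02], [0, 0, 0]], [[0.35, 0, 0], [0, 0, 0]], [[0.24, 0, 0], [0, 0, 0]]])

```text
time: 12.5
eef_pos: [0.5545, -0.1668, 0.1567]
tcp_rot: [0.499, -0.501, 0.501, -0.499]
contact_force: [0.1, 0.6, -0.2]
opening: 0.348
```

Run:
```python
from h import *
go([.557,-.165,.0785])
c,T=wrist("pics/w9.png");turq(c,T)
H,S,V=cv2.split(cv2.cvtColor(c["img"],cv2.COLOR_BGR2HSV))
for k in blobs((H>104)&(H<125)&(S>120),200): print("blue jar px",k.min(0),k.max(0))
```

```text
pos [ 0.5545 -0.1668  0.1567] rot units [-0.     -0.0005  0.0001] shift now-axes [-0.016  0.651  0.021] after-rot axes [-0.015  0.651  0.021]
D [[0.0, 0.0, 1.0], [-1.0, 0.0, 0.0], [0.0, -1.0, 0.0]] open 0.3483041804982018 t 12.5 F [ 0.1  0.6 -0.2]
turq [332. 144.] min [ 0.54  -0.129] max [ 0.581 -0.081] ctr [ 561. -110.]
blue jar px [110 348] [149 388]
blue jar px [355 333] [364 436]
blue jar px [479 173] [551 267]
```

View pics/w9.png

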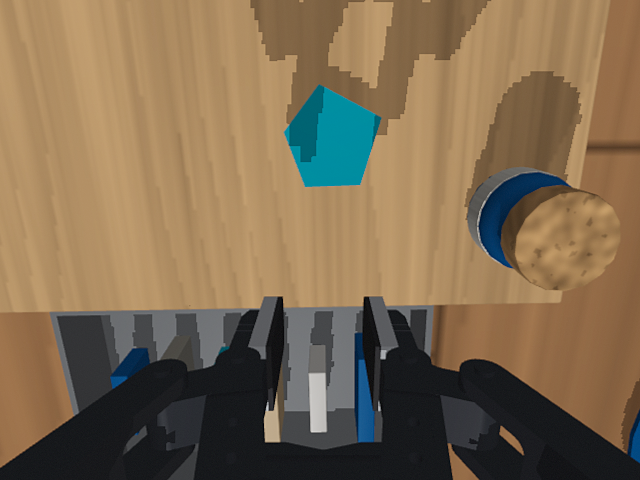

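A is at (332,140), with its flat side facing the fingers. I'll narrow the gap a little, lower and push.

Request:
send_rows(plan=[[[0, 0.2, 0.03], [0, 0, 0]], [[0, 0.2, 0], [0, 0, 0]], [[0, 0.15, 0], [0, 0, 0]], [[0, 0.08, 0], [0, 0, 0]], [[0, 0.01, 0], [0, 0, 0]], [[-0.07, 0, 0], [0, 0, 0]], [[-0.07, 0, 0], [0, 0, 0]], [[-0.06, 0, 0], [0, 0, 0]], [[-0.06, 0, 0], [0, 0, 0]], [[-0.07, 0, -0.005], [0, 0, 0]], [[-0.08, 0, -0.005], [0, 0, 0]], [[-0.08, 0, -0.005], [0, 0, 0]]], gripper=0.75)

```text
time: 13.75
eef_pos: [0.5566, -0.1039, 0.0798]
tcp_rot: [0.5, -0.5, 0.5, -0.5]
contact_force: [-0.1, -1.0, 0.3]
opening: 0.248
```

Request:
send_rows(plan=[[[-0.09, 0, -0.005], [0, 0, 0]], [[-0.09, 0, -0.005], [0, 0, 0]], [[-0.09, 0, -0.005], [0, 0, 0]], [[-0.09, 0, -0.005], [0, 0, 0]], [[-0.09, 0, -0.005], [0, 0, 0]], [[-0.09, 0, -0.005], [0, 0, 0]], [[-0.09, 0, -0.005], [0, 0, 0]], [[-0.09, 0, -0.005], [0, 0, 0]], [[-0.09, 0, 0], [0, 0, 0]], [[-0.09, 0, 0], [0, 0, 0]], [[-0.09, 0, 0], [0, 0, 0]], [[-0.09, 0, 0], [0, 0, 0]]])

```text
time: 14.95
eef_pos: [0.5519, 0.0258, 0.0797]
tcp_rot: [-0.5, 0.5, -0.5, 0.5]
contact_force: [0.3, -0.2, -0.4]
opening: 0.25
```

Run:
```python
from h import *
go([.545,.26,.0785])
c,T=wrist("pics/w10.png");turq(c,T)
```

```text
pos [0.5519 0.0258 0.0797] rot units [ 0.     -0.0001 -0.    ] shift now-axes [-1.952  0.01  -0.059] after-rot axes [-1.952  0.01  -0.058]
D [[0.0, 0.0, 1.0], [-1.0, 0.0, 0.0], [0.0, -1.0, 0.0]] open 0.250157602242421 t 14.95 F [ 0.3 -0.2 -0.4]
turq [338. 253.] min [0.545 0.036] max [0.571 0.072] ctr [558.  54.]
```

View pics/w10.png

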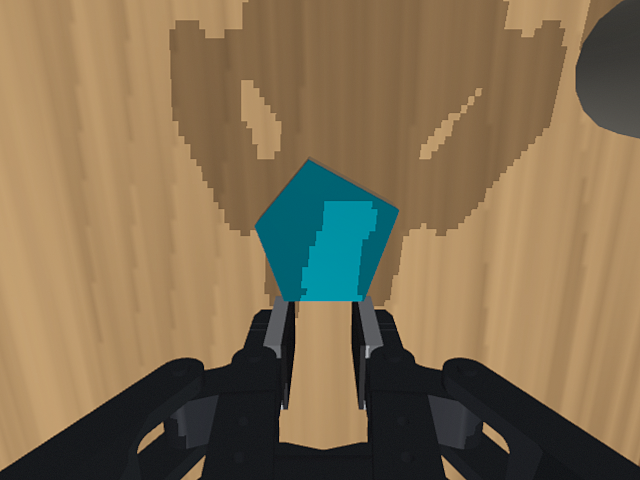

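A is centred flat against both fingers at (325,235). I'll carry on to the edge with a slight -x drift.

Request:
send_rows(plan=[[[-0.09, 0, -0.005], [0, 0, 0]], [[-0.09, 0, -0.005], [0, 0, 0]], [[-0.09, 0, -0.005], [0, 0, 0]], [[-0.09, 0, -0.005], [0, 0, 0]], [[-0.09, 0, -0.005], [0, 0, 0]], [[-0.09, 0, -0.005], [0, 0, 0]], [[-0.09, 0, -0.005], [0, 0, 0]], [[-0.09, 0, -0.005], [0, 0, 0]], [[-0.09, 0, -0.005], [0, 0, 0]], [[-0.09, 0, -0.005], [0, 0, 0]], [[-0.08, 0, -0.01], [0, 0, 0]], [[-0.08, 0, -0.01], [0, 0, 0]]])

```text
time: 16.2
eef_pos: [0.5436, 0.1529, 0.0798]
tcp_rot: [0.5, -0.5, 0.5, -0.5]
contact_force: [0.4, -0.6, 0.1]
opening: 0.255
```

Request:
send_rows(plan=[[[-0.08, 0, -0.01], [0, 0, 0]], [[-0.08, 0, -0.01], [0, 0, 0]], [[-0.08, 0, -0.01], [0, 0, 0]], [[-0.08, 0, -0.01], [0, 0, 0]], [[-0.08, 0, -0.01], [0, 0, 0]], [[-0.08, 0, 0], [0, 0, 0]], [[-0.08, 0, 0], [0, 0, 0]], [[-0.08, 0, 0], [0, 0, 0]], [[-0.08, 0, 0], [0, 0, 0]], [[-0.08, 0, 0], [0, 0, 0]], [[-0.07, 0, 0], [0, 0, 0]], [[0, 0, 0], [0, 0, 0]]])

```text
time: 17.4
eef_pos: [0.5377, 0.2576, 0.0798]
tcp_rot: [-0.5, 0.5, -0.5, 0.5]
contact_force: [0.4, -0.0, -0.3]
opening: 0.248
```

Request:
send_rows(plan=[[[0, -0.2, 0], [0, 0, 0]], [[0, -0.3, 0], [0, 0, 0]], [[0, -0.3, 0], [0, 0, 0]], [[0, -0.3, 0], [0, 0, 0]], [[0, -0.2, 0], [0, 0, 0]], [[0, 0, 0], [0, 0, 0]]])

```text
time: 18.0
eef_pos: [0.5401, 0.2569, 0.241]
tcp_rot: [-0.497, 0.499, -0.502, 0.503]
contact_force: [0.5, 0.1, 0.0]
opening: 0.25
```

Run:
```python
from h import *
go([.545,.26,.2])
c,T=wrist("pics/w11.png");turq(c,T,.018)
```

```text
pos [0.5401 0.2569 0.241 ] rot units [-0.0014 -0.0002 -0.0004] shift now-axes [-0.025  0.342  0.038] after-rot axes [-0.026  0.342  0.041]
D [[0.0, 0.0, 1.0], [-1.0, 0.0, 0.0], [0.0, -1.0, 0.0]] open 0.25003565835186026 t 18.0 F [0.5 0.1 0. ]
turq [256. 167.] min [0.466 0.262] max [0.507 0.317] ctr [485. 289.]
```

View pics/w11.png

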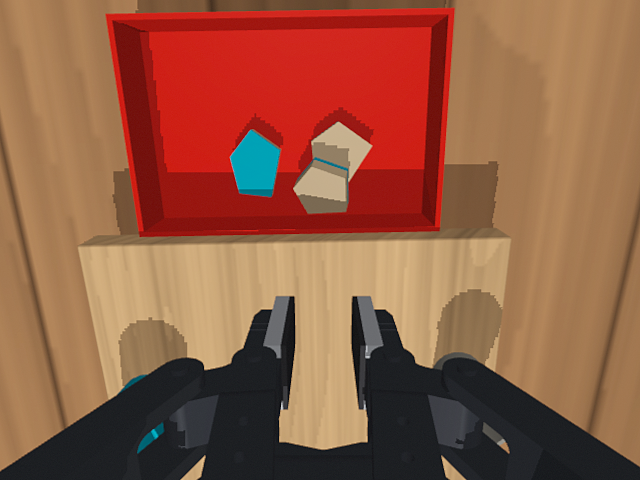

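All three shards are in the red tray, A at (322,187) leaning on C at (342,150). I'll check that they are at rest and that nothing else moved, then hand in.

Run:
```python
from h import *
a=read_camera("wrist")["img"];s=get_state()
for _ in range(4):read_camera("scene")
b=read_camera("wrist")["img"];print("tray still, max diff",cv2.absdiff(a,b)[0:235,100:460].max())
P={"scene":dict(cup=(290,183,318,212),tumbler=(358,218,386,250),jar=(276,260,304,294),flask=(434,98,465,182),tin=(380,140,414,182),block=(75,275,130,315),bowl=(42,322,108,372)),
"side":dict(cup=(252,222,278,250),tumbler=(326,193,348,218),jar=(366,244,390,272),flask=(208,94,236,164),tin=(193,150,225,191),block=(328,380,365,430),bowl=(394,384,448,434))}
for n,d in P.items():
    o=cv2.imread(f"pics/{n}0.png");i=read_camera(n)["img"]
    for k,(x,y,X,Y) in d.items():
        r=cv2.matchTemplate(i[y-12:Y+12,x-12:X+12],o[y:Y,x:X],cv2.TM_CCOEFF_NORMED);_,v,_,l=cv2.minMaxLoc(r);print(n,k,"shift px",l[0]-12,l[1]-12,round(v,2))
```

```text
tray still, max diff 225
scene cup shift px 0 0 1.0
scene tumbler shift px 0 0 0.9
scene jar shift px 0 0 0.97
scene flask shift px 0 0 0.84
scene tin shift px 2 1 0.64
scene block shift px 0 0 1.0
scene bowl shift px 0 0 1.0
side cup shift px 0 0 1.0
side tumbler shift px 0 0 1.0
side jar shift px 0 0 1.0
side flask shift px 0 2 0.7
side tin shift px 0 0 0.87
side block shift px 0 0 1.0
side bowl shift px 0 0 1.0
```

Run:
```python
from h import *
p=get_state()["eef_pos"];a=read_camera("wrist")["img"]
for _ in range(3):i=read_camera("scene")["img"]
j=read_camera("side")["img"]
b=read_camera("wrist")["img"];print("diff",cv2.absdiff(a,b)[:235,100:460].max(),(get_state()["eef_pos"]-p).round(4))
o=cv2.imread("pics/scene0.png");q=cv2.imread("pics/side0.png")
f=lambda m,r:cv2.resize(m[r[1]:r[3],r[0]:r[2]],(390,290))
cv2.imwrite("pics/cmp.png",np.vstack([np.hstack([f(o,(340,80,490,220)),f(i,(340,80,490,220))]),np.hstack([f(q,(170,80,320,220)),f(j,(170,80,320,220))])]))
```

```text
diff 163 [0.0005 0.0002 0.0013]
```

View pics/cmp.png

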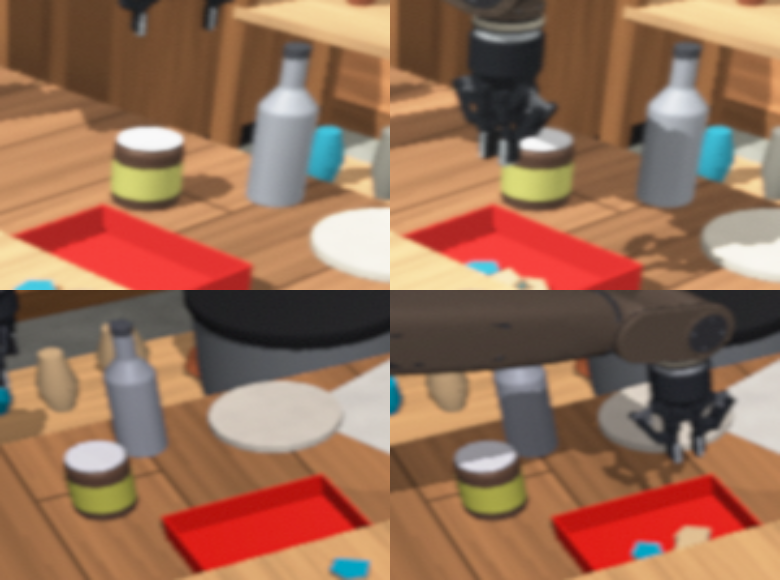

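Before and after, the tin and flask stand in the same place; the weak matches come from the arm covering and shading them. The arm is clear, so I'm handing in.

```bash
python3 -c "
from plant import *
print(get_state()['time'],get_state()['contact_force']);print(sign_off())"
```

```text
18.75 [-0.89365132 -0.27043999  0.3548409 ]
the job is handed in; nothing more can be done
None
```

I swept the three shards one at a time (C, B, then A) along the board with the half-closed fingers and over the +y edge. The last wrist picture showed all three in the red tray: B and C lie flat, and A leans on C. The job was handed in at 18.75 s with the gripper raised clear and about 1 N or less on the wrist.

- **Other objects:** comparing before and after views, the cup, tumbler, jar, block and bowl had not moved by a pixel. The tin and flask matched poorly, with an apparent shift of up to 2 px. A side-by-side look put that down to the arm covering and shading them; both stood where they started.
- **At rest:** my pixel-difference test for this was inconclusive, because the arm was still settling by about 1 mm and its shadow moved across the tray. I did not re-measure the shards after that, so their being at rest is judged from the last pictures alone.

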